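# Unclip the laundry caddy, still its swing, set it in the drip tray

## Robot

A 6-joint arm with a two-finger parallel gripper is mounted at the origin on the work surface. World frame = base frame: x ahead of the robot, y to its left, z up, the work surface at z = 0. Lengths are in m, angles in rad, forces in N, time in s.
With the tool pointing down it reaches from about 0.225 to 0.875 m from the base axis. Payload 3.4 kg.
Tool frame: the origin (TCP) lies where the fingers leave the gripper's body, on its centre line; the fingertips stand 73 mm ahead of it and the grasp point (between the pads) lies 54 mm ahead of it (manip.pinch_z is the distance from the TCP to the grasp point, in m); z points along the fingers, y is the line along which they close (so a half turn about z gives the same grasp; the last joint's range is limited). The gripper opens to 85 mm and grips with 20 to 120 N. Pads are 22 mm wide; open, the fingers measure 114 mm over their backs; the gripper's body (76 mm by 85 mm) begins 54 mm behind the grasp point. The pads swing forward as they close: fully open they stand 13 mm farther back than shut.
Start: joints at [-1.357, 0.276, 1.505, -0, 1.361, -0.121], TCP at [0.189, -0.543, 0.304] pointing down, gripper open.
Joint ranges: [-2.89, 2.89], [-0.75, 2.08], [0.22, 2.7], [-1.18, 4.32], [0.11, 2.71], [-2.7, 2.7]. Speed limits (rad/s): [2.57, 2.57, 3.14, 3.14, 3.14, 3.14].

## Interface

Orientations are given as a unit quaternion [w, x, y, z].
In Python, from rig import readout, imaging, manip gives the robot as it stands. The module is installed in compiled form; this text tells all that it offers.
- The arm moves only by the tool servo_tool, never from a script. Its argument "moves" is a list of rows, each an object with "dp": the shift along the tool's x, y, z in units of 0.2 m (1.0 is 0.2 m), a list of three; "delta_rot": the turn, a rotation vector about the tool's x, y, z in units of 0.1 rad (1.0 is 0.1 rad), a list of three; "fingers": the opening, from 0 (shut) to 1 (fully open). In form: [{"dp": [dx, dy, dz], "delta_rot": [wx, wy, wz], "fingers": fingers}, ...]. A call has 1 to 5 rows; each row shifts and turns the commanded pose from where the row before left it, along the tool's axes as they then stand; what a row does not reach is not made up. A row lasts 1/10 s, in which the tool goes at most 50 mm and 8.59 degrees, less where a joint would pass 70% of its speed; a pose out of reach is approached as far as the arm can. A call with a number of a shift or a turn outside -1 to 1 is refused whole. A call with a gripper value outside its range is refused whole. The fingers move at their own pace and stop on an object; "force" is the grip in N (left out, the last holds). Time passes only in rows, so rows that do not move let the fingers close. It gives the time, the measured TCP pose, the force, the opening and the grip force at its end, in the units of the state.
- readout.get_state(): the state, without advancing time (a new reading comes with each control period).
- imaging.get_image(name): name is "scene" or "top" or "wrist"; returns (picture, depth): 480x640x3 uint8, red, green, blue; 480x640 float32, m along the optical axis (not along the pixel's ray), 0 where there is no reading.
- imaging.calibration(name): a dict with "intrinsics" (3x3 intrinsics, pixels), "R" (3x3) and "t" (3): a world point X has camera coordinates R X + t; the wrist camera has in their place "hand_eye" (4x4, takes a point from camera to tool coordinates, whose origin is the TCP and whose axes are the flange's). Camera axes: x right, y down, z forward; pixel columns grow to the right and rows downward; lengths in m; the calibration is good to about 2 mm. A picture is of the moment at which its call begins: read the wrist's pose just before it. calibration takes no time and is no camera call.
- manip.sign_off(): hands the job in; it is judged then, once.
The state is a dict: "clock": time; "qpos": joint angles; "qd": joint speeds; "effort": joint torques, N m; "position": TCP position; "ee_rot": TCP orientation; "contact_force": force on the tool from outside, world axes, zero at the start; "moment": the same for the moment, N m; "width": finger opening in m; "gripper_force": force on a finger pad.
Only numpy, scipy, OpenCV 4.12 (cv2) and the standard library are available. Lean on these libraries where they do the work, as an engineer would, in place of code of your own. Each camera call takes 0.05 s, during which the arm holds its last target. There are 200 camera calls.

## Task

Take the blue laundry caddy by the wooden grip of its bail, lift it off its dock, out of the spring clip that holds one end, and carry it over the grey drip tray: the clip lets go with a jerk and the caddy swings, so stop the swing and keep it hanging still, a good hand's breadth above the middle of the tray, for a good three seconds. Only when the swing is stopped lower it, gently and in line with the tray, until it stands flat inside the rim, and let go without dropping it. Never let the caddy swing low over the tray, keep its wet underside off the wooden table, and leave the jug, the spray bottle and the peg box where they are.

Things in the scene. Friction and masses are not known exactly. Their poses are not given: they have to be found in the camera images.
- caddy: blue open tote, 150 (x) by 380 (y) by 80 mm high, a bottle of about 0.27 kg fixed in each end (142 mm from the middle, tops up to 170 mm above the underside), 0.9 kg in all. Origin: centre of its underside; y along it, z up. The bottles are not equally full, so it hangs at rest tilted by up to 0.12 rad. Its +y end is clipped to the dock at the start
- pivot (a point): point in the caddy midway between the two ears on its long sides, 108 mm above the underside. The caddy hangs there on the bail and swings almost without friction about its own x axis (one end up, the other down). Nominal: centre of mass 54 mm below, inertia 0.0205 kg m2 about it; like a pendulum 0.43 m long, period 1.25 s; alone it needs about a minute to calm down
- bail_grip (a point): middle of the bail's wooden grip: a bar 100 mm long along the caddy's x, 24 mm wide (flat faces to +y and -y, pinch these from above), 28 mm high; 112 mm above the pivot while the bail is upright. Axes as the caddy's when upright. The bail's steel sides stand at x = +-87 mm
- bail (a joint): angle of the bail relative to the caddy, rad, about the caddy's x axis; 0 upright as at the start, positive when the grip leans to the caddy's -y side; range -1.2 to 1.2. A weak spring (0.055 N m/rad) keeps the bail upright when nobody holds it
- end_bar (a point): middle of the steel grab bar at the caddy's +y end, 14 mm thick, 110 mm long along x, 220 mm from the middle and 30 mm above the underside; this bar is held in the clip at the start (a like bar at the other end is free)
- dock: white board fixed on the table, 194 mm (x) by 500 mm (y from -220 to 280), 10 mm thick, with a 14 mm high kerb round the caddy's place (8 to 10 mm play). Origin: below the middle of the caddy's place, on the table; axes like the caddy's at the start; the caddy's underside starts 10 mm above it
- clip (a point): spring clip on the dock: two sprung rollers (orange cheeks, top 56 mm above the table) that close over the caddy's +y end bar; the point is the middle of the bar when clipped. As the caddy is lifted by its bail it first tilts, +y end held down; at about 0.22 rad and 60 mm of lift the bar slips out and the caddy swings
- tray: grey drip tray fixed on the table, 192 mm (x) by 432 mm (y), walls 6 mm, rim 22 mm and inner floor 6 mm above the table: 15 mm play in x and 20 mm in y on each side of the caddy. Origin: centre of its underside, on the table; y along it. The caddy may stand in it either way round
- table: dark wooden table with a pale streak, top at z = 0
- jug: white detergent jug, 75 by 120 by 195 mm, beyond the work; stays
- spray: amber bottle with black cap, 60 mm across, 170 mm high, beyond the work; stays
- peg_box: wooden box of clothes pegs, 90 by 140 by 65 mm, beyond the work; stays

How it is judged:
By the outcome, as a careful person would: the job done as asked, in the order asked, and still so for the second after the job is handed in, with the robot touching nothing.
It also fails if it takes over 56 s, if anything falls off the work surface, if the arm or the gripper's body presses on something with over 40 N, if the wrist force passes 120 N, or if a joint passes its speed limit or range.

## Working session

There is one attempt and no reset: what is moved stays moved. The work goes in short steps, Python scripts to look and compute and a tool call to move; the robot and the scene stay as the last step left them, time stands still between calls to the robot, and variables do not carry over. Pictures are saved under pics/ and viewed, at most 10 in all, crops included, and the job is handed in when it is done.

Besides the shell and the picture viewer there is one more tool, called as name([rows], argument=value, ...), one row to a line, values as JSON. servo_tool: Moves the arm, as the interface text tells. Its arguments: {"type":"object","properties":{"moves":{"type":"array"},"force":{"type":"number"}},"required":["moves"]}

```bash
mkdir -p pics; python3 - <<'E'
from rig import readout, imaging, manip
import numpy as np, cv2
print(readout.get_state(), manip.pinch_z)
ims=[]
for n in ("scene","top"):
    p,d=imaging.get_image(n); np.savez(f"{n}.npz",p=p,d=d)
    c=imaging.calibration(n); print(n,{k:np.round(v,4).tolist() for k,v in c.items()})
    cv2.imwrite(f"pics/{n}0.png",p[:,:,::-1])
print(imaging.calibration("wrist"))
E
```

```text
{'clock': 0.0, 'qpos': array([-1.35699901e+00,  2.76599789e-01,  1.50612146e+00, -4.75807276e-06,
        1.36070517e+00, -1.21003374e-01]), 'qd': array([ 0.00238547, -0.00128332,  0.00136971,  0.00012493,  0.00087098,
        0.00166143]), 'effort': array([-1.16181658e-03, -4.16779768e+01, -2.45805073e+01, -1.03706673e-04,
        1.11132808e-02,  5.86927541e-06]), 'position': array([ 0.18884199, -0.54269035,  0.30304151]), 'ee_rot': array([-9.15790149e-04,  9.86020755e-01,  1.66620020e-01, -4.48491792e-05]), 'contact_force': array([0.0481862 , 0.65304285, 0.47044844]), 'moment': array([ 0.00225459,  0.01569622, -0.014605  ]), 'gripper_force': 0.0, 'width': 0.08540193795690137} 0.0539
scene {'intrinsics': [[433.3098, 0.0, 315.4624], [0.0, 433.3098, 235.9305], [0.0, 0.0, 1.0]], 'R': [[-0.2156, 0.9764, 0.0113], [0.7775, 0.1787, -0.603], [-0.5908, -0.1212, -0.7976]], 't': [0.0459, -0.3855, 1.586]}
top {'intrinsics': [[518.6071, 0.0, 319.2771], [0.0, 518.6071, 238.9763], [0.0, 0.0, 1.0]], 'R': [[-0.0271, -0.9995, 0.0164], [-0.9949, 0.0253, -0.0973], [0.0968, -0.019, -0.9951]], 't': [0.0842, 0.6098, 1.1877]}
{'intrinsics': array([[399.48859403,   0.        , 316.00502372],
       [  0.        , 399.48859403, 237.80200922],
       [  0.        ,   0.        ,   1.        ]]), 'hand_eye': array([[-1.23921033e-04, -9.47402382e-01, -3.20044859e-01,
         8.22961408e-02],
       [ 9.99999932e-01, -6.11667201e-06, -3.69092244e-04,
         1.07748754e-03],
       [ 3.47721262e-04, -3.20044883e-01,  9.47402318e-01,
        -7.00161031e-02],
       [ 0.00000000e+00,  0.00000000e+00,  0.00000000e+00,
         1.00000000e+00]])}
```

View pics/top0.png

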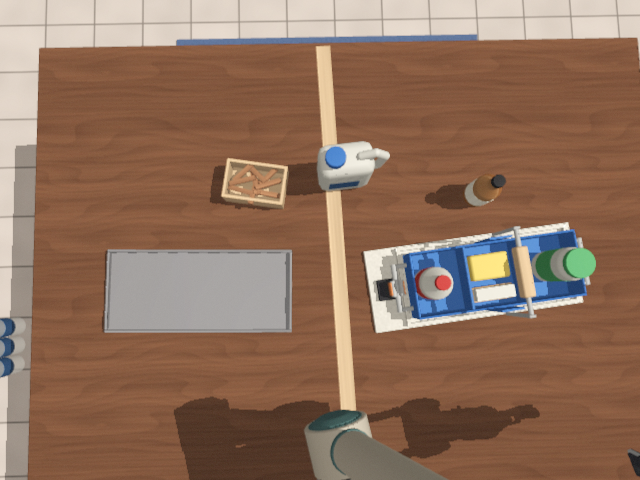

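View pics/scene0.png

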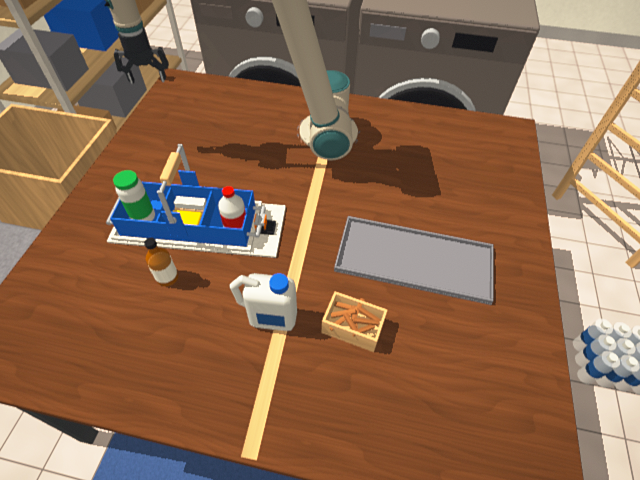

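The top view shows the tray at px (105-292, 250-332), the caddy at about (495,275) with its clip end towards +y (orange at 392,290), and the wooden grip at (524,272). The scene view agrees with this. The jug (345,165), spray bottle (485,190) and peg box (255,183) lie beyond the work.

```bash
cat > h.py <<'E'
import numpy as np, cv2
from rig import readout, imaging, manip
def ray(cal,px,z):
    K,R,t=cal["intrinsics"],np.array(cal["R"]),np.array(cal["t"])
    C=-R.T@t; px=np.atleast_2d(np.asarray(px,float))
    d=np.c_[px,np.ones(len(px))]@np.linalg.inv(K).T@R
    return C+d*((z-C[2])/d[:,2])[:,None]
def world(cal,d):
    K,R,t=cal["intrinsics"],np.array(cal["R"]),np.array(cal["t"])
    v,u=np.mgrid[:480,:640]
    P=np.stack([(u-K[0,2])/K[0,0]*d,(v-K[1,2])/K[1,1]*d,d],-1)
    return (P-t)@R
def rect(P):
    (c,s,a)=cv2.minAreaRect(P[:,:2].astype(np.float32)*1000)
    b=cv2.boxPoints((c,s,a))/1000
    e=[b[1]-b[0],b[2]-b[1]]; L=max(e,key=np.linalg.norm)
    y=np.arctan2(-L[0],L[1]); y=(y+np.pi/2)%np.pi-np.pi/2
    return np.array(c)/1000, sorted(s), y   # yaw of long axis relative to world +y
E
python3 - <<'E'
from h import *
from rig import imaging
for n in ("top","scene"):
    f=np.load(n+".npz"); p,d=f["p"],f["d"]; cal=imaging.calibration(n); W=world(cal,d)
    hsv=cv2.cvtColor(p,cv2.COLOR_RGB2HSV)
    H,S,V=[hsv[...,i].astype(int) for i in range(3)]
    def big(m):
        k,l,st,_=cv2.connectedComponentsWithStats(m.astype(np.uint8)); i=1+np.argmax(st[1:,4]); return l==i
    def pix(m):
        v,u=np.nonzero(m); return np.c_[u,v]
    X,Y,Z=W[...,0],W[...,1],W[...,2]
    on=(d>0)&(X>.15)&(X<.8)&(abs(Y)<.75)
    m=big(on&(S<60)&(V>60)&(V<200)&(Z<.04)&(Y>0.05))
    print(n,"tray rim",rect(ray(cal,pix(m),.022)), "depth Z",np.median(Z[m]))
    m=big(cv2.morphologyEx((on&(H<25)&(S>50)&(V>120)&(Z>.19)&(Z<.27)&(Y<0)).astype(np.uint8),cv2.MORPH_OPEN,np.ones((3,3))))
    print(n,"grip px",pix(m).mean(0),m.sum(),rect(ray(cal,pix(m),.237)),"depthZ",np.percentile(Z[m],[5,50,95]),"xyz",[np.median(a[m]) for a in(X,Y)])
    g=W[m]; print("  depth rect",rect(g))
    m=on&(S<50)&(V>150)&(Z<.016)&(Z>-.005)&(Y<0); m=big(cv2.morphologyEx(m.astype(np.uint8),cv2.MORPH_CLOSE,np.ones((25,25))))
    print(n,"dock",rect(ray(cal,pix(m),.01)))
    m=big(on&(H>100)&(H<125)&(S>150)&(Z<.11)&(Z>.02)&(Y<0)&(X<.55)); m2=m&(Z>.08)
    print(n,"caddy",rect(W[m2]))
    m=on&(H>5)&(H<16)&(S>170)&(V>150)&(Z>.02)&(Z<.07)&(Y<0.1)&(Y>-.3);print(n,"clip",m.sum(),W[m].mean(0) if m.any() else 0)
E
```

```text
top tray rim (array([0.49970645, 0.35292923]), [191.91883850097656, 432.5872497558594], np.float32(-0.028393745)) depth Z 0.00645723633155422
top grip px [523.46075949 271.58734177] 790 (array([ 0.5176554 , -0.32337122]), [31.64646339416504, 98.85389709472656], np.float32(-1.4559124)) depthZ [0.22491279 0.2427893  0.2466355 ] xyz [np.float64(0.5180072885972626), np.float64(-0.32021413381000113)]
  depth rect (array([ 0.51783392, -0.32499265]), [26.152868270874023, 98.92304992675781], np.float32(-1.4388478))
top dock (array([ 0.51035529, -0.29533023]), [208.6393585205078, 507.5565490722656], np.float32(0.06720066))
top caddy (array([ 0.4526521 , -0.24176662]), [113.47845458984375, 273.3486633300781], np.float32(-0.32778215))
top clip 4 [ 0.49002003 -0.09206905  0.03727443]
scene tray rim (array([0.50798334, 0.35310828]), [203.42567443847656, 430.20196533203125], np.float32(-0.02680993)) depth Z 0.005587497198572747
scene grip px [171.33918129 168.02046784] 342 (array([ 0.52374219, -0.31755542]), [31.837400436401367, 118.57975006103516], np.float32(-1.4247905)) depthZ [0.22081709 0.24000393 0.24416836] xyz [np.float64(0.5252717422352822), np.float64(-0.31616696581918646)]
  depth rect (array([ 0.52065125, -0.3211355 ]), [22.72323226928711, 101.1265640258789], np.float32(-1.4522915))
scene dock (array([ 0.51963751, -0.29229938]), [196.15428161621094, 497.4999084472656], np.float32(0.11834574))
scene caddy (array([ 0.46097266, -0.3214501 ]), [44.79132080078125, 161.37347412109375], np.float32(0.037685633))
scene clip 29 [ 0.49705576 -0.09843039  0.0433693 ]
```

servo_tool([
  {"dp": [0, 0, -0.15], "delta_rot": [0, 0, 1], "fingers": 1},
  {"dp": [0, 0, -0.15], "delta_rot": [0, 0, 1], "fingers": 1},
  {"dp": [0.175, -0.09, 0], "delta_rot": [0, 0, 0.15], "fingers": 1},
  {"dp": [0.175, -0.09, 0], "delta_rot": [0, 0, 0], "fingers": 1},
  {"dp": [0.175, -0.09, 0], "delta_rot": [0, 0, 0], "fingers": 1},
])

```text
clock: 0.6
position: [0.2871, -0.4757, 0.3637]
ee_rot: [-0.0, 0.998, 0.059, 0.0]
contact_force: [0.4, -0.7, -0.6]
width: 0.0859
gripper_force: 0.0
```

servo_tool([
  {"dp": [0.175, -0.09, 0], "delta_rot": [0, 0, 0], "fingers": 1},
  {"dp": [0.175, -0.09, 0], "delta_rot": [0, 0, 0], "fingers": 1},
  {"dp": [0.175, -0.09, 0], "delta_rot": [0, 0, 0], "fingers": 1},
  {"dp": [0.175, -0.09, 0], "delta_rot": [0, 0, 0], "fingers": 1},
  {"dp": [0.175, -0.09, 0], "delta_rot": [0, 0, 0], "fingers": 1},
])

```text
clock: 1.1
position: [0.4504, -0.3649, 0.3635]
ee_rot: [-0.0, 0.998, 0.06, -0.0]
contact_force: [0.7, -0.2, -0.3]
width: 0.0855
gripper_force: 0.0
```

servo_tool([
  {"dp": [0.175, -0.09, 0], "delta_rot": [0, 0, 0], "fingers": 1},
  {"dp": [0.175, -0.09, 0], "delta_rot": [0, 0, 0], "fingers": 1},
  {"dp": [0, 0, 0], "delta_rot": [0, 0, 0], "fingers": 1},
  {"dp": [0, 0, 0], "delta_rot": [0, 0, 0], "fingers": 1},
])

```text
clock: 1.5
position: [0.5149, -0.3214, 0.3631]
ee_rot: [-0.0, 0.998, 0.061, -0.001]
contact_force: [-0.1, -0.3, 0.3]
width: 0.0851
gripper_force: 0.0
```

```bash
cat >> h.py <<'E'
from scipy.spatial.transform import Rotation as Rot
def tool():
    s=readout.get_state(); q=s["ee_rot"]; return s, Rot.from_quat([q[1],q[2],q[3],q[0]]).as_matrix(), np.array(s["position"])
def wristworld(d,cal,R,p):
    K=cal["intrinsics"]; v,u=np.mgrid[:480,:640]
    P=np.stack([(u-K[0,2])/K[0,0]*d,(v-K[1,2])/K[1,1]*d,d],-1); H=cal["hand_eye"]
    return (P@H[:3,:3].T+H[:3,3])@R.T+p
E
python3 - <<'E'
from h import *
s,R,p=tool(); pic,d=imaging.get_image("wrist"); cal=imaging.calibration("wrist")
print(s["clock"],p,np.arctan2(R[1,0],R[0,0]),R[:,2])
W=wristworld(d,cal,R,p); Z=W[...,2]
hsv=cv2.cvtColor(pic,cv2.COLOR_RGB2HSV).astype(int)
m=((d>0)&(Z>.205)&(Z<.26)&(hsv[...,0]<25)&(hsv[...,1]>50)&(np.hypot(W[...,0]-.518,W[...,1]+.322)<.09)).astype(np.uint8)
k,l,st,_=cv2.connectedComponentsWithStats(m); m=l==1+np.argmax(st[1:,4])
v,u=np.nonzero(m);print(u.mean(),v.mean(),m.sum())
top=m&(Z>np.percentile(Z[m],80)-.004); print("Z",np.percentile(Z[m],[5,50,95]));print(rect(W[top]))
print("tool-frame centre",((np.r_[rect(W[top])[0],.23]-p)@R))
cv2.imwrite("pics/w1.png",pic[:,:,::-1])
E
```

```text
1.5 [ 0.51493419 -0.32143515  0.36313161] 0.12177555258572074 [-1.63164238e-03  3.58048723e-04 -9.99998605e-01]
324.9836412851595 249.5250088266447 8497
Z [0.24074361 0.24376418 0.24491788]
(array([ 0.52072583, -0.32630093]), [23.875097274780273, 99.17597961425781], np.float32(-1.4532194))
tool-frame centre [0.00536749 0.00560698 0.13312023]
```

View pics/w1.png

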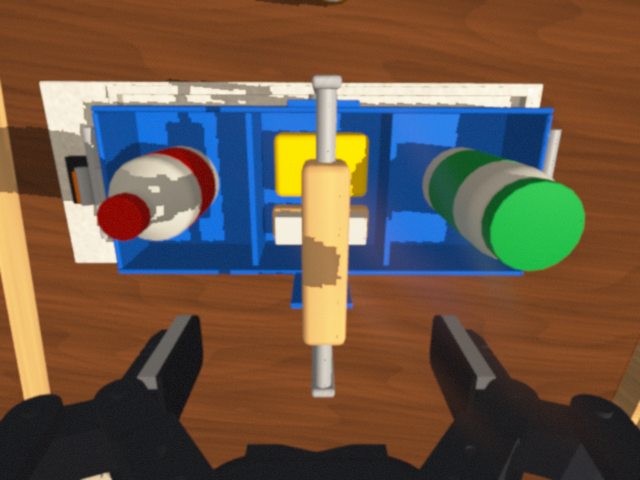

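The wrist view shows the grip bar at (325,250) between the open fingers. The red cap is at (124,216) and the green cap at (537,225), so I can measure the swing from this camera. The grip measures 24 x 99 mm with its top at z 0.244, as given.

servo_tool([
  {"dp": [0.025, 0.026, 0], "delta_rot": [0, 0, 0], "fingers": 1},
  {"dp": [0, 0, 0.1], "delta_rot": [0, 0, 0], "fingers": 1},
  {"dp": [0, 0, 0.15], "delta_rot": [0, 0, 0], "fingers": 1},
  {"dp": [0, 0, 0.145], "delta_rot": [0, 0, 0], "fingers": 1},
  {"dp": [0, 0, 0], "delta_rot": [0, 0, 0], "fingers": 1},
])

```text
clock: 2.05
position: [0.5178, -0.3266, 0.2808]
ee_rot: [-0.003, 0.998, 0.059, -0.003]
contact_force: [-0.8, 0.7, -0.4]
width: 0.0852
gripper_force: 0.0
```

servo_tool([
  {"dp": [0, 0, 0], "delta_rot": [0, 0, 0], "fingers": 0.5},
  {"dp": [0, 0, 0], "delta_rot": [0, 0, 0], "fingers": 0},
  {"dp": [0, 0, 0], "delta_rot": [0, 0, 0], "fingers": 0},
  {"dp": [0, 0, 0], "delta_rot": [0, 0, 0], "fingers": 0},
  {"dp": [0, 0, 0], "delta_rot": [0, 0, 0], "fingers": 0},
], force=70)

```text
clock: 2.55
position: [0.5205, -0.3264, 0.2864]
ee_rot: [0.0, 0.998, 0.06, 0.001]
contact_force: [0.2, 1.6, 4.8]
width: 0.0233
gripper_force: 69.6
```

```bash
cat >> h.py <<'E'
def caps(n=1,show=None):
    """caddy tilt (rad, + = +y end (red cap) up, in world) from the two caps seen by the wrist camera"""
    cal=imaging.calibration("wrist"); out=[]
    for i in range(n):
        s,R,p=tool(); pic,d=imaging.get_image("wrist"); W=wristworld(d,cal,R,p)
        if show: cv2.imwrite(show,pic[:,:,::-1])
        hsv=cv2.cvtColor(pic,cv2.COLOR_RGB2HSV).astype(int); H,S,V=[hsv[...,k] for k in range(3)]
        r=[s["clock"]]
        for m in (((H<8)|(H>172))&(S>150)&(V>60)&(d>0)&(np.mgrid[:480,:640][1]<300), (H>45)&(H<75)&(S>120)&(d>0)&(np.mgrid[:480,:640][1]>330)):
            P=W[m]
            r+= list(np.r_[np.mean(P[P[:,2]>np.percentile(P[:,2],90)-.012],0),m.sum()]) if m.sum()>50 else [np.nan]*4
        pt=p+R@[0,0,.054]
        out.append(r+list(pt))
    return np.array(out)
E
python3 - <<'E'
from h import *
np.set_printoptions(precision=4,suppress=True,linewidth=150)
c=caps(3,"pics/w2.png");np.save("base.npy",c);print(c)
s=readout.get_state();print(s["clock"],s["width"],s["gripper_force"],s["contact_force"],s["moment"])
E
```

```text
[[    2.55       0.5063    -0.1881     0.1636  5976.         0.5384    -0.459      0.1791 14296.         0.5205    -0.3264     0.2324]
 [    2.6        0.5063    -0.1881     0.1637  5979.         0.5383    -0.459      0.1791 14292.         0.5205    -0.3264     0.2324]
 [    2.65       0.5063    -0.1881     0.1636  5982.         0.5383    -0.459      0.1791 14295.         0.5205    -0.3264     0.2324]]
2.7 0.02334177215440737 69.70877408981323 [-0.8328  1.8439  5.1302] [ 0.3734  0.1353 -0.1232]
```

View pics/w2.png

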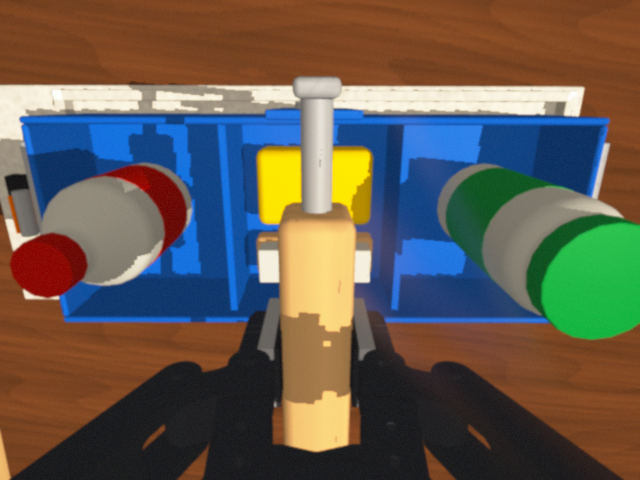

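servo_tool([
  {"dp": [0, 0, 0], "delta_rot": [0, 0, 0], "fingers": 0},
  {"dp": [0, -0.012, -0.05], "delta_rot": [0, 0, 0], "fingers": 0},
  {"dp": [0, -0.015, -0.05], "delta_rot": [0, 0, 0], "fingers": 0},
  {"dp": [0, -0.015, -0.05], "delta_rot": [0, 0, 0], "fingers": 0},
  {"dp": [0, 0, 0], "delta_rot": [0, 0, 0], "fingers": 0},
], force=100)

```text
clock: 3.2
position: [0.5195, -0.3179, 0.3161]
ee_rot: [0.0, 0.998, 0.06, 0.001]
contact_force: [1.5, -0.9, -7.6]
width: 0.0222
gripper_force: 99.3
```

```bash
cat >> h.py <<'E'
B=np.load("base.npy").mean(0) if __import__("os").path.exists("base.npy") else None
def theta(c):
    """tilt from red cap and from green cap about the pivot, using the grip point and the tool heading"""
    s,R,p=tool(); ey=-R[:,1]*[1,1,0]; ey/=np.linalg.norm(ey); piv=c[:,-3:]-[0,0,.112]; 
    e0=-np.array([np.sin(.12),-np.cos(.12),0]); b=B[-3:]-[0,0,.112]
    def ang(P,piv,e): v=P-piv; return np.arctan2(v[...,2],v@e)
    r=ang(c[:,1:4],piv,ey)-ang(B[1:4],b,e0); g=ang(c[:,5:8],piv,-ey)-ang(B[5:8],b,-e0)
    return r,-g
E
python3 - <<'E'
from h import *
np.set_printoptions(precision=4,suppress=True,linewidth=150)
c=caps(2);print(c);print(theta(c))
s=readout.get_state();print(s["clock"],s["width"],s["gripper_force"],s["contact_force"],s["moment"],s["position"])
E
```

```text
[[    3.2        0.5048    -0.1756     0.1695  5440.         0.5356    -0.4381     0.2299 16205.         0.5196    -0.318      0.2621]
 [    3.25       0.5047    -0.1763     0.1701  5445.         0.5356    -0.4394     0.2283 16039.         0.5197    -0.3184     0.2615]]
(array([-0.1668, -0.1585]), array([-0.169 , -0.1597]))
3.3 0.022635235994585355 99.25136089324951 [ 0.3448  0.439  -9.7197] [-0.0838 -0.1128 -0.0124] [ 0.5193 -0.3183  0.3149]
```

servo_tool([
  {"dp": [0, -0.015, -0.05], "delta_rot": [0, 0, 0], "fingers": 0},
  {"dp": [0, -0.015, -0.05], "delta_rot": [0, 0, 0], "fingers": 0},
  {"dp": [0, -0.01, -0.06], "delta_rot": [0, 0, 0], "fingers": 0},
  {"dp": [0, 0, -0.08], "delta_rot": [0, 0, 0], "fingers": 0},
  {"dp": [0, 0, -0.1], "delta_rot": [0, 0, 0], "fingers": 0},
])

```text
clock: 3.8
position: [0.5181, -0.3104, 0.3843]
ee_rot: [0.001, 0.998, 0.06, 0.0]
contact_force: [0.3, -0.1, -8.6]
width: 0.0228
gripper_force: 99.3
```

servo_tool([
  {"dp": [0, 0, -0.12], "delta_rot": [0, 0, 0], "fingers": 0},
  {"dp": [0, 0, -0.14], "delta_rot": [0, 0, 0], "fingers": 0},
  {"dp": [0, 0, -0.14], "delta_rot": [0, 0, 0], "fingers": 0},
  {"dp": [0, 0, -0.1], "delta_rot": [0, 0, 0], "fingers": 0},
  {"dp": [0, 0, -0.05], "delta_rot": [0, 0, 0], "fingers": 0},
])

```text
clock: 4.3
position: [0.5183, -0.3103, 0.4968]
ee_rot: [0.002, 0.998, 0.06, 0.002]
contact_force: [-0.1, 0.1, -8.9]
width: 0.023
gripper_force: 99.6
```

```bash
cat >> h.py <<'E'
def fit(t,y,w0=5.03):
    from scipy.optimize import least_squares
    f=lambda q:q[0]+q[1]*np.cos(q[3]*(t-t[-1]))+q[2]*np.sin(q[3]*(t-t[-1]))-y
    r=least_squares(f,[y.mean(),0.1,0.1,w0],loss="soft_l1",f_scale=.02); return r.x,np.sqrt(np.mean(r.fun**2))
E
python3 - <<'E'
from h import *
np.set_printoptions(precision=4,suppress=True,linewidth=150)
c=caps(34);np.save("b1.npy",c);r,g=theta(c);print(np.c_[c[:,0],r,g,c[:,4],c[:,8]])
print("red",fit(c[:,0],r));ok=np.isfinite(g);print("green",fit(c[ok,0],g[ok]))
s=readout.get_state();print(s["clock"],s["contact_force"],s["position"],s["width"],s["qpos"])
E
```

```text
[[    4.3        0.3585     0.3517  7190.     11798.    ]
 [    4.35       0.3655     0.358   7229.     11827.    ]
 [    4.4        0.3489     0.3437  7115.     11928.    ]
 [    4.45       0.3097     0.3096  6907.     12492.    ]
 [    4.5        0.2505     0.2572  6740.     13021.    ]
 [    4.55       0.1753     0.1851  6582.     13574.    ]
 [    4.6        0.0889     0.0962  6415.     13858.    ]
 [    4.65      -0.0018     0.001   6066.     14295.    ]
 [    4.7       -0.092     -0.0928  5691.     15237.    ]
 [    4.75      -0.1763    -0.1788  5444.     16333.    ]
 [    4.8       -0.2493    -0.2517  5212.     17539.    ]
 [    4.85      -0.3064    -0.3076  5061.     18657.    ]
 [    4.9       -0.3442    -0.3438  4974.     19493.    ]
 [    4.95      -0.3601    -0.3586  4939.     19865.    ]
 [    5.        -0.3532    -0.3523  4956.     19705.    ]
 [    5.05      -0.324     -0.3244  5020.     19007.    ]
 [    5.1       -0.2747    -0.276   5158.     17977.    ]
 [    5.15      -0.2073    -0.2097  5364.     16787.    ]
 [    5.2       -0.1277    -0.129   5597.     15648.    
[... 470 characters left out ...]
  5.65       0.3315     0.3294  7004.     12247.    ]
 [    5.7        0.2903     0.293   6833.     12701.    ]
 [    5.75       0.2301     0.2375  6711.     13117.    ]
 [    5.8        0.1547     0.1639  6552.     13669.    ]
 [    5.85       0.0691     0.0753  6339.     13863.    ]
 [    5.9       -0.02      -0.0179  5979.     14432.    ]
 [    5.95      -0.1079    -0.1086  5653.     15405.    ]]
red (array([-0.0019, -0.1083, -0.343 ,  5.0731]), np.float64(0.0031575723791477657))
green (array([-0.0008, -0.1077, -0.3436,  5.0735]), np.float64(0.004448918116463854))
6.0 [ 0.079  -0.4003 -9.3008] [ 0.5182 -0.3105  0.4929] 0.022482713024922912 [-0.6548  0.2847  1.0408 -0.0004  1.8156  0.7963]
```

```bash
cat >> h.py <<'E'
def sim(v,th,om,rest=0.,w0=5.11,L=.43,sub=10):
    """caddy swing while the grip moves at v[k] m/s along caddy +y in row k (0.1 s)"""
    dt=.1/sub; a=np.r_[0,0]; vp=0; h=[]
    for k in range(len(v)):
        om-= (v[k]-vp)/L*np.cos(th); vp=v[k]
        for _ in range(sub):
            x=th-rest
            om+=dt*(-w0**2*(.9*np.sin(x)+.1*x)); th+=dt*om
        h.append(th)
    om+=vp/L*np.cos(th)
    return th,om,np.array(h)
def plan(D,N,th,om,rest=0.,vmax=.42,L=.43,w0=5.11,wt=1.):
    from scipy.optimize import minimize
    def con(v): a,b,_=sim(v,th,om,rest,w0,L); return np.array([v.sum()*.1-D,a-rest,b/w0])
    best=None
    for v0 in (np.full(N,D/N/.1),np.r_[np.zeros(3),np.full(N-3,D/(N-3)/.1)]):
        r=minimize(lambda v:np.sum(np.diff(np.r_[0,v,0])**2),v0,constraints={"type":"eq","fun":con},bounds=[(-vmax,vmax)]*N,method="SLSQP",options={"maxiter":200})
        if r.success and (best is None or r.fun<best.fun): best=r
    return best
def units(v,q=.005):
    c=np.round(np.cumsum(v)*.1/.2/q)*q; return np.diff(np.r_[0,c])
E
python3 - <<'E'
from h import *
np.set_printoptions(precision=3,suppress=True,linewidth=150)
c=np.load("b1.npy");r,g=theta(c);y=(r+g)/2;t=c[:,0]
q,e=fit(t,y);dt=6.0-t[-1]
th=q[0]+q[1]*np.cos(q[3]*dt)+q[2]*np.sin(q[3]*dt);om=q[3]*(-q[1]*np.sin(q[3]*dt)+q[2]*np.cos(q[3]*dt));print(q,e,th,om)
for N in (18,20,22,24,26,28):
    b=plan(.664,N,th,om,q[0]); 
    if b is None: print(N,"none");continue
    u=units(b.x);print(N,b.fun,abs(b.x).max(),-u,sum(u));print("   ",sim(u*2,th,om,q[0]))
E
```

```text
[-0.001 -0.108 -0.343  5.073] 0.0031082034823475212 -0.19209882255713198 -1.5485085360426416
18 none
20 none
22 0.3347218528015632 0.42 [-0.08  -0.055 -0.015  0.005 -0.045 -0.14  -0.21  -0.21  -0.21  -0.21  -0.21  -0.21  -0.21  -0.21  -0.145 -0.09  -0.085 -0.15  -0.21  -0.21  -0.21
 -0.21 ] 3.3200000000000003
    (np.float64(-0.0022253359901446904), np.float64(-0.004711440162075142), array([-0.349, -0.408, -0.349, -0.195, -0.013,  0.129,  0.208,  0.233,  0.198,  0.113, -0.001, -0.115, -0.2  , -0.235, -0.182, -0.06 ,  0.08 ,
        0.171,  0.191,  0.162,  0.092, -0.002]))
24 0.07869468265063372 0.42 [-0.    -0.005 -0.02  -0.045 -0.075 -0.12  -0.165 -0.19  -0.21  -0.21  -0.21  -0.2   -0.18  -0.155 -0.145 -0.135 -0.15  -0.16  -0.185 -0.195 -0.19
 -0.175 -0.13  -0.07 ] 3.3200000000000003
    (np.float64(-0.0003269243634790391), np.float64(-0.003856107279535781), array([-0.314, -0.359, -0.321, -0.213, -0.064,  0.081,  0.184,  0.23 ,  0.208,  0.133,  0.024, -0.087, -0.168, -0.195, -0.168, -0.095, -0.004,
        0.083,  0.137,  0.152,  0.13 ,  0.081,  0.031, -0.   ]))
26 0.061075562754596
[... 398 characters left out ...]
055, -0.138, -0.177, -0.171, -0.122, -0.052,
        0.023,  0.085,  0.118,  0.123,  0.103,  0.069,  0.036,  0.01 , -0.002]))
28 0.06024372374007281 0.39766164765620476 [ 0.005 -0.005 -0.02  -0.05  -0.09  -0.125 -0.16  -0.185 -0.2   -0.19  -0.18  -0.155 -0.135 -0.12  -0.12  -0.125 -0.145 -0.165 -0.185 -0.2   -0.2
 -0.18  -0.15  -0.11  -0.075 -0.04  -0.015 -0.   ] 3.3200000000000003
    (np.float64(-0.002996964261160526), np.float64(-0.0009674472075201071), array([-0.312, -0.357, -0.32 , -0.215, -0.073,  0.071,  0.182,  0.235,  0.221,  0.156,  0.055, -0.05 , -0.133, -0.176, -0.174, -0.131, -0.064,
        0.011,  0.073,  0.11 ,  0.118,  0.105,  0.078,  0.048,  0.022,  0.005, -0.003, -0.003]))
```

servo_tool([
  {"dp": [0, 0, 0], "delta_rot": [0, 0, 0], "fingers": 0},
  {"dp": [0, -0.005, 0], "delta_rot": [0, 0, 0], "fingers": 0},
  {"dp": [0, -0.025, 0], "delta_rot": [0, 0, 0], "fingers": 0},
  {"dp": [0, -0.05, 0], "delta_rot": [0, 0, 0.05], "fingers": 0},
  {"dp": [0.005, -0.09, 0], "delta_rot": [0, 0, 0.1], "fingers": 0},
])

```text
clock: 6.5
position: [0.515, -0.2764, 0.4926]
ee_rot: [0.0, 0.999, 0.051, -0.0]
contact_force: [0.3, -0.3, -9.6]
width: 0.0224
gripper_force: 99.3
```

servo_tool([
  {"dp": [0.005, -0.125, 0], "delta_rot": [0, 0, 0.12], "fingers": 0},
  {"dp": [0.005, -0.165, 0], "delta_rot": [0, 0, 0.12], "fingers": 0},
  {"dp": [0.005, -0.19, 0], "delta_rot": [0, 0, 0.12], "fingers": 0},
  {"dp": [0.005, -0.205, 0], "delta_rot": [0, 0, 0.12], "fingers": 0},
  {"dp": [0.005, -0.2, 0], "delta_rot": [0, 0, 0.12], "fingers": 0},
])

```text
clock: 7.0
position: [0.5052, -0.097, 0.4932]
ee_rot: [-0.001, 1.0, 0.022, 0.0]
contact_force: [0.9, 0.5, -9.8]
width: 0.0224
gripper_force: 99.4
```

servo_tool([
  {"dp": [0.005, -0.185, 0], "delta_rot": [0, 0, 0.12], "fingers": 0},
  {"dp": [0.005, -0.165, 0], "delta_rot": [0, 0, 0.12], "fingers": 0},
  {"dp": [0.005, -0.145, 0], "delta_rot": [0, 0, 0.12], "fingers": 0},
  {"dp": [0.005, -0.125, 0], "delta_rot": [0, 0, 0.12], "fingers": 0},
  {"dp": [0.005, -0.125, 0], "delta_rot": [0, 0, 0.12], "fingers": 0},
])

```text
clock: 7.5
position: [0.5066, 0.0514, 0.4933]
ee_rot: [-0.0, 1.0, -0.007, 0.0]
contact_force: [-0.2, -1.0, -8.2]
width: 0.0226
gripper_force: 99.5
```

servo_tool([
  {"dp": [0.005, -0.125, 0], "delta_rot": [0, 0, 0.1], "fingers": 0},
  {"dp": [0.005, -0.145, 0], "delta_rot": [0, 0, 0.05], "fingers": 0},
  {"dp": [0, -0.165, 0], "delta_rot": [0, 0, 0], "fingers": 0},
  {"dp": [0, -0.18, 0], "delta_rot": [0, 0, 0], "fingers": 0},
  {"dp": [0, -0.195, 0], "delta_rot": [0, 0, 0], "fingers": 0},
])

```text
clock: 8.0
position: [0.5129, 0.2129, 0.4933]
ee_rot: [-0.0, 1.0, -0.015, -0.0]
contact_force: [0.9, -0.8, -7.9]
width: 0.0224
gripper_force: 99.3
```

servo_tool([
  {"dp": [0, -0.19, 0], "delta_rot": [0, 0, 0], "fingers": 0},
  {"dp": [0, -0.175, 0], "delta_rot": [0, 0, 0], "fingers": 0},
  {"dp": [0, -0.145, 0], "delta_rot": [0, 0, 0], "fingers": 0},
  {"dp": [0, -0.105, 0], "delta_rot": [0, 0, 0], "fingers": 0},
  {"dp": [0, -0.065, 0], "delta_rot": [0, 0, 0], "fingers": 0},
])

```text
clock: 8.5
position: [0.5172, 0.3496, 0.4926]
ee_rot: [-0.0, 1.0, -0.014, -0.001]
contact_force: [0.5, -1.1, -9.5]
width: 0.0225
gripper_force: 99.5
```

servo_tool([
  {"dp": [0, -0.03, 0], "delta_rot": [0, 0, 0], "fingers": 0},
])

```text
clock: 8.6
position: [0.5178, 0.3546, 0.4926]
ee_rot: [0.0, 1.0, -0.014, -0.0]
contact_force: [0.4, 0.0, -9.4]
width: 0.0225
gripper_force: 99.5
```

```bash
python3 - <<'E'
from h import *
np.set_printoptions(precision=4,suppress=True,linewidth=150)
c=caps(27);np.save("b2.npy",c);r,g=theta(c);print(np.c_[c[:,0],r,g][::3])
print("red",fit(c[:,0],r,5.1));print("green",fit(c[:,0],g,5.1))
s,R,p=tool();print(s["clock"],p,np.arctan2(R[1,0],R[0,0]),R[:,2],s["contact_force"],s["width"],s["qpos"])
E
```

```text
[[ 8.6     0.0458  0.0507]
 [ 8.75    0.0486  0.0535]
 [ 8.9     0.0192  0.0226]
 [ 9.05   -0.0238 -0.0224]
 [ 9.2    -0.0544 -0.0543]
 [ 9.35   -0.0552 -0.0551]
 [ 9.5    -0.0262 -0.0247]
 [ 9.65    0.016   0.0196]
 [ 9.8     0.0483  0.0532]]
red (array([-0.0038,  0.0552, -0.0068,  5.2641]), np.float64(0.001108775263696984))
green (array([-0.0013,  0.0577, -0.007 ,  5.2607]), np.float64(0.001159498763857025))
9.95 [0.5186 0.3533 0.4929] -0.03017924951707876 [ 0.0001 -0.     -1.    ] [-0.1064 -0.0729 -7.7499] 0.022493273902656888 [ 0.4873  0.3254  0.982  -0.0001  1.8341  2.0882]
```

```bash
python3 - <<'E'
from h import *
from scipy.optimize import minimize
np.set_printoptions(precision=4,suppress=True,linewidth=150)
c=np.load("b1.npy");r,g=theta(c)
q,e=fit(c[:,0],(r+g)/2)  # note: heading differs now, so use the stored initial state
u=np.array([0,5,25,50,90,125,165,190,205,200,185,165,145,125,125,125,145,165,180,195,190,175,145,105,65,30])/1000
c2=np.load("b2.npy");r2,g2=theta(c2);y2=(r2+g2)/2;q2,e2=fit(c2[:,0],y2,5.26)
dt=8.6-c2[-1,0];w=q2[3];T=q2[1]*np.cos(w*dt)+q2[2]*np.sin(w*dt);O=w*(-q2[1]*np.sin(w*dt)+q2[2]*np.cos(w*dt))
f=lambda x:(lambda a:(a[0]-T)**2+((a[1]-O)/5.2)**2)(sim(u*2,-.192,-1.5485,0,w0=x[0],L=x[1]))
o=minimize(f,[5.15,.43],method="Nelder-Mead");print("w0,L",o.x,o.fun)
dt=9.95-c2[-1,0];th=q2[0]+q2[1]*np.cos(w*dt)+q2[2]*np.sin(w*dt);om=w*(-q2[1]*np.sin(w*dt)+q2[2]*np.cos(w*dt));print(q2,e2,th,om)
for N in (12,14,16):
    b=plan(0,N,th,om,q2[0],L=.42,w0=5.26);uu=units(b.x);print(N,-uu,uu.sum());print(sim(uu*2,th,om,q2[0],w0=5.26,L=.42))
E
```

```text
w0,L [5.1141 0.3696] 4.62449848133187e-11
[-0.0026  0.0565 -0.0069  5.2624] 0.0011315172824703488 0.05013628975814166 -0.11258870492943776
12 [-0.01  -0.01  -0.     0.01   0.02   0.025  0.015  0.01  -0.005 -0.015 -0.025 -0.015] 6.938893903907228e-18
(np.float64(-0.004000125700563586), np.float64(0.0008753238736171898), array([ 0.027 , -0.0041, -0.0303, -0.0444, -0.0427, -0.0278, -0.0107,  0.0063,  0.0141,  0.0129,  0.0029, -0.004 ]))
14 [-0.     0.     0.01   0.01   0.02   0.02   0.015  0.005 -0.    -0.015 -0.015 -0.02  -0.02  -0.01 ] -1.734723475976807e-18
(np.float64(-0.0033055618579283), np.float64(-0.0013154343816589031), array([ 0.0316,  0.0038, -0.0212, -0.0411, -0.0461, -0.0393, -0.0248, -0.0089,  0.0065,  0.0126,  0.0146,  0.0097,  0.0015, -0.0033]))
16 [ 0.     0.005  0.015  0.015  0.02   0.02   0.015  0.005 -0.    -0.015 -0.015 -0.02  -0.02  -0.015 -0.005 -0.005] 1.734723475976807e-18
(np.float64(-0.0032789313944502694), np.float64(0.0019651506041390467), array([ 0.0316,  0.006 , -0.0173, -0.0366, -0.0445, -0.041 , -0.0294, -0.0151,  0.0003,  0.0081,  0.013 ,  0.0115,  0.0061,  0.0007, -0.0011,
       -0.0033]))
```

servo_tool([
  {"dp": [0, 0, 0.01], "delta_rot": [0, 0, 0], "fingers": 0},
  {"dp": [-0.005, 0, 0.02], "delta_rot": [0, 0, 0], "fingers": 0},
  {"dp": [-0.01, 0.01, 0.03], "delta_rot": [0, 0, 0], "fingers": 0},
  {"dp": [-0.01, 0.01, 0.03], "delta_rot": [0, 0, 0], "fingers": 0},
  {"dp": [-0.01, 0.02, 0.03], "delta_rot": [0, 0, 0], "fingers": 0},
])

```text
clock: 10.45
position: [0.5109, 0.3453, 0.4679]
ee_rot: [0.0, 1.0, -0.015, -0.0]
contact_force: [0.2, 0.6, -8.9]
width: 0.0223
gripper_force: 99.5
```

servo_tool([
  {"dp": [-0.01, 0.02, 0.03], "delta_rot": [0, 0, 0], "fingers": 0},
  {"dp": [-0.01, 0.015, 0.03], "delta_rot": [0, 0, 0], "fingers": 0},
  {"dp": [-0.01, 0.005, 0.03], "delta_rot": [0, 0, 0], "fingers": 0},
  {"dp": [-0.01, 0, 0.03], "delta_rot": [0, 0, 0], "fingers": 0},
  {"dp": [-0.01, -0.015, 0.03], "delta_rot": [0, 0, 0], "fingers": 0},
])

```text
clock: 10.95
position: [0.501, 0.3406, 0.4385]
ee_rot: [0.0, 1.0, -0.015, 0.0]
contact_force: [-0.6, 0.3, -8.7]
width: 0.0227
gripper_force: 99.4
```

servo_tool([
  {"dp": [-0.005, -0.015, 0.03], "delta_rot": [0, 0, 0], "fingers": 0},
  {"dp": [-0.003, -0.02, 0.03], "delta_rot": [0, 0, 0], "fingers": 0},
  {"dp": [0, -0.02, 0.02], "delta_rot": [0, 0, 0], "fingers": 0},
  {"dp": [0, -0.01, 0.01], "delta_rot": [0, 0, 0], "fingers": 0},
])

```text
clock: 11.35
position: [0.4999, 0.3545, 0.4201]
ee_rot: [0.0, 1.0, -0.015, -0.0]
contact_force: [-0.1, -1.0, -8.3]
width: 0.0224
gripper_force: 99.3
```

```bash
python3 - <<'E'
from h import *
np.set_printoptions(precision=4,suppress=True,linewidth=150)
c=caps(25,"pics/w3.png");np.save("b3.npy",c);r,g=theta(c);print(np.c_[c[:,0],r,g][::3])
print(fit(c[:,0],(r+g)/2,5.2))
p,d=imaging.get_image("top");np.savez("top3.npz",p=p,d=d);cv2.imwrite("pics/top3.png",p[:,:,::-1])
p,d=imaging.get_image("scene");np.savez("scene3.npz",p=p,d=d)
s,R,p=tool();print(s["clock"],p,np.arctan2(R[1,0],R[0,0]),s["contact_force"],s["width"])
E
```

```text
[[11.35    0.0098  0.013 ]
 [11.5     0.0165  0.0201]
 [11.65    0.0121  0.0155]
 [11.8    -0.0006  0.0021]
 [11.95   -0.0142 -0.0122]
 [12.1    -0.0216 -0.0195]
 [12.25   -0.018  -0.0157]
 [12.4    -0.0057 -0.003 ]
 [12.55    0.0084  0.0116]]
(array([-0.0013,  0.0113,  0.0158,  5.1722]), np.float64(0.00020113456703778562))
12.7 [0.5    0.3538 0.4209] -0.030222998162087122 [-0.5573  0.2591 -8.5622] 0.022685913400594383
```

View pics/w3.png

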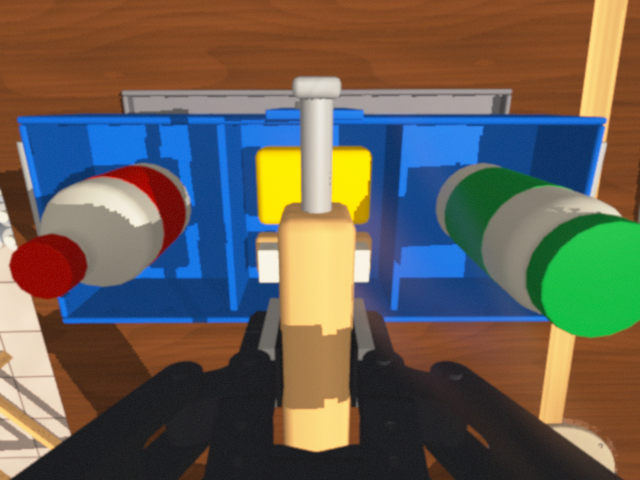

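View pics/top3.png

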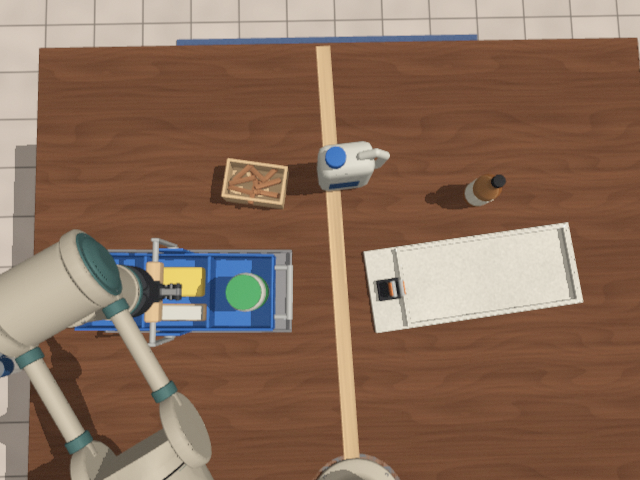

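The wrist view shows the caddy level and parallel to the tray, whose far rim runs from (122,92) to (511,92). In the top view the caddy hangs over the tray, and the bottles, dock and the objects that must stay are undisturbed. The swing left is 0.019 rad, so one more small correction.

```bash
python3 - <<'E'
from h import *
np.set_printoptions(precision=4,suppress=True,linewidth=150)
c=np.load("b3.npy");r,g=theta(c);y=(r+g)/2;q,e=fit(c[:,0],y,5.2);w=q[3];dt=12.7-c[-1,0]
th=q[0]+q[1]*np.cos(w*dt)+q[2]*np.sin(w*dt);om=w*(-q[1]*np.sin(w*dt)+q[2]*np.cos(w*dt));print(th,om)
for N in (12,14):
    b=plan(0,N,th,om,q[0],L=.40,w0=5.19);uu=units(b.x,.001);print(N,-uu,uu.sum());print(sim(uu*2,th,om,q[0],w0=5.19,L=.40)[:2])
im=cv2.imread("pics/w3.png");hsv=cv2.cvtColor(im,cv2.COLOR_BGR2HSV).astype(int)
# rim lines of blue box from the top camera with depth
for n in ("top","scene"):
    f=np.load(n+"3.npz");cal=imaging.calibration(n);W=world(cal,f["d"]);h=cv2.cvtColor(f["p"],cv2.COLOR_RGB2HSV).astype(int)
    m=(f["d"]>0)&(h[...,0]>100)&(h[...,0]<125)&(h[...,1]>130)&(W[...,2]>.215)&(W[...,2]<.245)&(W[...,1]>.1)
    P=W[m];print(n,len(P),rect(P),P.min(0),P.max(0))
E
```

```text
0.017773093677714607 0.017137845114692726
12 [-0.005 -0.006 -0.004 -0.     0.004  0.007  0.007  0.005  0.002 -0.001 -0.005 -0.004] 0.0
(np.float64(-0.0010816410423236033), np.float64(0.0005532732876090928))
14 [-0.002 -0.003 -0.002  0.001  0.004  0.005  0.007  0.005  0.003 -0.001 -0.003 -0.005 -0.005 -0.004] 0.0
(np.float64(-0.0015169009931908875), np.float64(-0.0006140572661743268))
top 1030 (array([0.4984, 0.3529]), [156.106201171875, 377.6108093261719], np.float32(-0.056383967)) [0.419  0.1637 0.215 ] [0.5756 0.5458 0.2446]
scene 1211 (array([0.499 , 0.3563]), [162.75753784179688, 379.19085693359375], np.float32(-0.029861927)) [0.4175 0.1645 0.215 ] [0.5805 0.5475 0.245 ]
```

Caddy centre is at (0.499, 0.354), on the tray centre (0.4997, 0.353). Applying the fine correction.

servo_tool([
  {"dp": [0, -0.005, 0], "delta_rot": [0, 0, 0], "fingers": 0},
  {"dp": [0, -0.006, 0], "delta_rot": [0, 0, 0], "fingers": 0},
  {"dp": [0, -0.004, 0], "delta_rot": [0, 0, 0], "fingers": 0},
  {"dp": [0, 0, 0], "delta_rot": [0, 0, 0], "fingers": 0},
  {"dp": [0, 0.004, 0], "delta_rot": [0, 0, 0], "fingers": 0},
])

```text
clock: 13.2
position: [0.5, 0.3561, 0.4208]
ee_rot: [0.0, 1.0, -0.015, -0.0]
contact_force: [-0.7, -0.2, -7.8]
width: 0.0225
gripper_force: 99.6
```

servo_tool([
  {"dp": [0, 0.007, 0], "delta_rot": [0, 0, 0], "fingers": 0},
  {"dp": [0, 0.007, 0], "delta_rot": [0, 0, 0], "fingers": 0},
  {"dp": [0, 0.005, 0], "delta_rot": [0, 0, 0], "fingers": 0},
  {"dp": [0, 0.002, 0], "delta_rot": [0, 0, 0], "fingers": 0},
  {"dp": [0, -0.001, 0], "delta_rot": [0, 0, 0], "fingers": 0},
])

```text
clock: 13.7
position: [0.4999, 0.3519, 0.4209]
ee_rot: [0.0, 1.0, -0.015, 0.0]
contact_force: [-0.7, -0.7, -8.6]
width: 0.0225
gripper_force: 99.6
```

servo_tool([
  {"dp": [0, -0.005, 0], "delta_rot": [0, 0, 0], "fingers": 0},
  {"dp": [0, -0.004, 0], "delta_rot": [0, 0, 0], "fingers": 0},
])

```text
clock: 13.9
position: [0.5, 0.354, 0.4209]
ee_rot: [-0.0, 1.0, -0.015, 0.0]
contact_force: [-0.2, -0.3, -9.2]
width: 0.0228
gripper_force: 99.6
```

```bash
python3 - <<'E'
from h import *
np.set_printoptions(precision=4,suppress=True,linewidth=150)
c=caps(26);np.save("b4.npy",c);r,g=theta(c);print(np.c_[c[:,0],r,g][::3])
print(fit(c[:,0],(r+g)/2,5.2))
s,R,p=tool();print(s["clock"],p,np.arctan2(R[1,0],R[0,0]),s["contact_force"],s["width"])
E
```

```text
[[13.9    -0.0045 -0.002 ]
 [14.05   -0.0023  0.0004]
 [14.2     0.0002  0.003 ]
 [14.35    0.0008  0.0038]
 [14.5    -0.0004  0.0027]
 [14.65   -0.0025  0.0001]
 [14.8    -0.0047 -0.0021]
 [14.95   -0.006  -0.0032]
 [15.1    -0.0047 -0.0021]]
(array([-0.0011, -0.0016,  0.003 ,  5.2502]), np.float64(0.00014320507293431712))
15.2 [0.5    0.3538 0.4209] -0.03022265925506643 [-0.0389 -0.0779 -8.5275] 0.022563501724025128
```

The swing is down to 0.003 rad. Holding still for 3 s, then lowering slowly.

servo_tool([
  {"dp": [0, 0, 0], "delta_rot": [0, 0, 0], "fingers": 0},
  {"dp": [0, 0, 0], "delta_rot": [0, 0, 0], "fingers": 0},
  {"dp": [0, 0, 0], "delta_rot": [0, 0, 0], "fingers": 0},
  {"dp": [0, 0, 0], "delta_rot": [0, 0, 0], "fingers": 0},
  {"dp": [0, 0, 0], "delta_rot": [0, 0, 0], "fingers": 0},
])

```text
clock: 15.7
position: [0.5, 0.3538, 0.4208]
ee_rot: [0.0, 1.0, -0.015, -0.0]
contact_force: [-0.0, 0.1, -9.1]
width: 0.0228
gripper_force: 99.6
```

servo_tool([
  {"dp": [0, 0, 0], "delta_rot": [0, 0, 0], "fingers": 0},
  {"dp": [0, 0, 0], "delta_rot": [0, 0, 0], "fingers": 0},
  {"dp": [0, 0, 0], "delta_rot": [0, 0, 0], "fingers": 0},
  {"dp": [0, 0, 0], "delta_rot": [0, 0, 0], "fingers": 0},
  {"dp": [0, 0, 0], "delta_rot": [0, 0, 0], "fingers": 0},
])

```text
clock: 16.2
position: [0.5, 0.3538, 0.4208]
ee_rot: [0.0, 1.0, -0.015, 0.0]
contact_force: [0.2, 0.3, -10.0]
width: 0.0221
gripper_force: 99.6
```

servo_tool([
  {"dp": [0, 0, 0], "delta_rot": [0, 0, 0], "fingers": 0},
  {"dp": [0, 0, 0], "delta_rot": [0, 0, 0], "fingers": 0},
  {"dp": [0, 0, 0], "delta_rot": [0, 0, 0], "fingers": 0},
  {"dp": [0, 0, 0], "delta_rot": [0, 0, 0], "fingers": 0},
  {"dp": [0, 0, 0], "delta_rot": [0, 0, 0], "fingers": 0},
])

```text
clock: 16.7
position: [0.4999, 0.3538, 0.4209]
ee_rot: [0.0, 1.0, -0.015, -0.0]
contact_force: [0.3, -0.6, -8.4]
width: 0.0226
gripper_force: 99.6
```

servo_tool([
  {"dp": [0, 0, 0], "delta_rot": [0, 0, 0], "fingers": 0},
  {"dp": [0, 0, 0], "delta_rot": [0, 0, 0], "fingers": 0},
  {"dp": [0, 0, 0], "delta_rot": [0, 0, 0], "fingers": 0},
  {"dp": [0, 0, 0], "delta_rot": [0, 0, 0], "fingers": 0},
  {"dp": [0, 0, 0], "delta_rot": [0, 0, 0], "fingers": 0},
])

```text
clock: 17.2
position: [0.5, 0.3538, 0.4208]
ee_rot: [0.0, 1.0, -0.015, 0.0]
contact_force: [-0.1, -0.2, -9.2]
width: 0.0229
gripper_force: 99.6
```

servo_tool([
  {"dp": [0, 0, 0], "delta_rot": [0, 0, 0], "fingers": 0},
  {"dp": [0, 0, 0], "delta_rot": [0, 0, 0], "fingers": 0},
  {"dp": [0, 0, 0], "delta_rot": [0, 0, 0], "fingers": 0},
  {"dp": [0, 0, 0], "delta_rot": [0, 0, 0], "fingers": 0},
  {"dp": [0, 0, 0], "delta_rot": [0, 0, 0], "fingers": 0},
])

```text
clock: 17.7
position: [0.5, 0.3538, 0.4208]
ee_rot: [0.0, 1.0, -0.015, 0.0]
contact_force: [0.3, 0.2, -8.6]
width: 0.0228
gripper_force: 99.6
```

```bash
python3 - <<'E'
from h import *
np.set_printoptions(precision=4,suppress=True,linewidth=150)
c=caps(10);r,g=theta(c);print(np.c_[c[:,0],r,g][::3]);print(readout.get_state()["clock"])
E
```

```text
[[17.7    -0.0024  0.    ]
 [17.85   -0.0006  0.0025]
 [18.      0.0005  0.0036]
 [18.15    0.0002  0.003 ]]
18.2
```

servo_tool([
  {"dp": [0, 0, 0.02], "delta_rot": [0, 0, 0], "fingers": 0},
  {"dp": [0, 0, 0.03], "delta_rot": [0, 0, 0], "fingers": 0},
  {"dp": [0, 0, 0.05], "delta_rot": [0, 0, 0], "fingers": 0},
  {"dp": [0, 0, 0.05], "delta_rot": [0, 0, 0], "fingers": 0},
  {"dp": [0, 0, 0.05], "delta_rot": [0, 0, 0], "fingers": 0},
])

```text
clock: 18.7
position: [0.4997, 0.3537, 0.3794]
ee_rot: [0.0, 1.0, -0.015, -0.001]
contact_force: [0.1, -0.6, -8.6]
width: 0.0226
gripper_force: 99.7
```

servo_tool([
  {"dp": [0, 0, 0.05], "delta_rot": [0, 0, 0], "fingers": 0},
  {"dp": [0, 0, 0.05], "delta_rot": [0, 0, 0], "fingers": 0},
  {"dp": [0, 0, 0.05], "delta_rot": [0, 0, 0], "fingers": 0},
  {"dp": [0, 0, 0.05], "delta_rot": [0, 0, 0], "fingers": 0},
  {"dp": [0, 0, 0.05], "delta_rot": [0, 0, 0], "fingers": 0},
])

```text
clock: 19.2
position: [0.5, 0.3538, 0.33]
ee_rot: [0.0, 1.0, -0.015, 0.0]
contact_force: [0.1, 0.1, -9.1]
width: 0.0225
gripper_force: 99.7
```

servo_tool([
  {"dp": [0, 0, 0.05], "delta_rot": [0, 0, 0], "fingers": 0},
  {"dp": [0, 0, 0.05], "delta_rot": [0, 0, 0], "fingers": 0},
  {"dp": [0, 0, 0.03], "delta_rot": [0, 0, 0], "fingers": 0},
  {"dp": [0, 0, 0.02], "delta_rot": [0, 0, 0], "fingers": 0},
  {"dp": [0, 0, 0.01], "delta_rot": [0, 0, 0], "fingers": 0},
])

```text
clock: 19.7
position: [0.5, 0.3538, 0.2985]
ee_rot: [0.0, 1.0, -0.015, -0.0]
contact_force: [0.3, -0.3, -7.5]
width: 0.0221
gripper_force: 99.3
```

```bash
python3 - <<'E'
from h import *
np.set_printoptions(precision=4,suppress=True,linewidth=150)
c=caps(6);r,g=theta(c);print(np.c_[c[:,0],r,g]);s=readout.get_state();print(s["clock"],s["position"],s["contact_force"])
pic,d=imaging.get_image("top");cv2.imwrite("pics/top4.png",pic[:,:,::-1])
E
```

```text
[[19.7    -0.0038 -0.0009]
 [19.75   -0.0044 -0.0016]
 [19.8    -0.0048 -0.0021]
 [19.85   -0.0055 -0.0028]
 [19.9    -0.0059 -0.0031]
 [19.95   -0.0058 -0.0031]]
20.0 [0.5002 0.3539 0.2994] [ 0.3092 -0.2906 -9.0359]
```

View pics/top4.png

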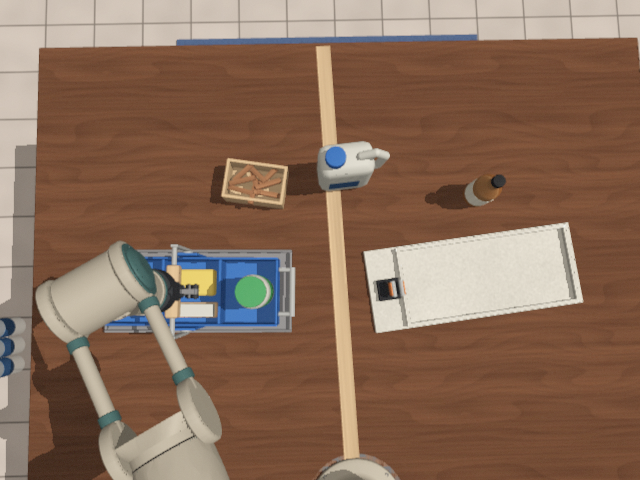

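In the top view the caddy (107-294, 250-332) lies inside the tray outline, steady and about 15 mm above the floor. Lowering the rest of the way.

servo_tool([
  {"dp": [0, 0, 0.012], "delta_rot": [0, 0, 0], "fingers": 0},
  {"dp": [0, 0, 0.015], "delta_rot": [0, 0, 0], "fingers": 0},
  {"dp": [0, 0, 0.015], "delta_rot": [0, 0, 0], "fingers": 0},
  {"dp": [0, 0, 0.012], "delta_rot": [0, 0, 0], "fingers": 0},
  {"dp": [0, 0, 0.006], "delta_rot": [0, 0, 0], "fingers": 0},
])

```text
clock: 20.55
position: [0.4998, 0.3537, 0.2863]
ee_rot: [0.0, 1.0, -0.015, -0.0]
contact_force: [0.9, -0.2, -9.5]
width: 0.0224
gripper_force: 99.6
```

servo_tool([
  {"dp": [0, 0, 0.005], "delta_rot": [0, 0, 0], "fingers": 0},
  {"dp": [0, 0, 0.005], "delta_rot": [0, 0, 0], "fingers": 0},
  {"dp": [0, 0, 0.005], "delta_rot": [0, 0, 0], "fingers": 0},
  {"dp": [0, 0, 0], "delta_rot": [0, 0, 0], "fingers": 0},
])

```text
clock: 20.95
position: [0.4999, 0.3538, 0.2837]
ee_rot: [0.0, 1.0, -0.015, -0.0]
contact_force: [-0.7, 0.5, -9.1]
width: 0.0227
gripper_force: 99.6
```

```bash
python3 - <<'E'
from h import *
np.set_printoptions(precision=4,suppress=True,linewidth=150)
c=caps(3);r,g=theta(c);print(np.c_[c[:,0],r,g,c[:,3],c[:,7]]-0,B[3],B[7]);s=readout.get_state();print(s["clock"],s["position"],s["contact_force"],s["moment"])
E
```

```text
[[20.95   -0.0054 -0.0025  0.1602  0.1767]
 [21.     -0.0059 -0.003   0.1602  0.1768]
 [21.05   -0.0062 -0.0033  0.1602  0.177 ]] 0.16365410913541398 0.17911592082753358
21.1 [0.5    0.3538 0.2839] [ 0.4662 -0.3576 -8.1869] [0.0065 0.0138 0.0189]
```

servo_tool([
  {"dp": [0, 0, 0.003], "delta_rot": [0, 0, 0], "fingers": 0},
  {"dp": [0, 0, 0.003], "delta_rot": [0, 0, 0], "fingers": 0},
  {"dp": [0, 0, 0.003], "delta_rot": [0, 0, 0], "fingers": 0},
  {"dp": [0, 0, 0], "delta_rot": [0, 0, 0], "fingers": 0},
])

```text
clock: 21.5
position: [0.4999, 0.3538, 0.2827]
ee_rot: [-0.0, 1.0, -0.015, 0.0]
contact_force: [-0.6, 0.4, -5.7]
width: 0.0227
gripper_force: 100.1
```

```bash
python3 - <<'E'
from h import *
np.set_printoptions(precision=4,suppress=True,linewidth=150)
c=caps(3);r,g=theta(c);print(np.c_[c[:,0],r,g,c[:,3],c[:,7]]);s=readout.get_state();print(s["clock"],s["position"],s["contact_force"],s["moment"])
E
```

```text
[[21.5    -0.0016  0.0009  0.1597  0.1752]
 [21.55   -0.0015  0.0008  0.1597  0.1752]
 [21.6    -0.0015  0.0007  0.1597  0.1752]]
21.65 [0.4999 0.3538 0.2826] [-1.1176 -1.0478 -3.4225] [-0.1392  0.2391  0.002 ]
```

servo_tool([
  {"dp": [0, 0, 0.003], "delta_rot": [0, 0, 0], "fingers": 0},
  {"dp": [0, 0, 0], "delta_rot": [0, 0, 0], "fingers": 0},
  {"dp": [0, 0, 0], "delta_rot": [0, 0, 0], "fingers": 0.3},
  {"dp": [0, 0, 0], "delta_rot": [0, 0, 0], "fingers": 0.5},
  {"dp": [0, 0, 0], "delta_rot": [0, 0, 0], "fingers": 0.7},
], force=30)

```text
clock: 22.15
position: [0.5007, 0.3541, 0.282]
ee_rot: [-0.0, 1.0, -0.015, 0.001]
contact_force: [-0.3, -0.6, -0.1]
width: 0.0538
gripper_force: 0.0
```

servo_tool([
  {"dp": [0, 0, 0], "delta_rot": [0, 0, 0], "fingers": 1},
  {"dp": [0, 0, 0], "delta_rot": [0, 0, 0], "fingers": 1},
  {"dp": [0, 0, 0], "delta_rot": [0, 0, 0], "fingers": 1},
  {"dp": [0, 0, -0.05], "delta_rot": [0, 0, 0], "fingers": 1},
  {"dp": [0, 0, -0.1], "delta_rot": [0, 0, 0], "fingers": 1},
])

```text
clock: 22.65
position: [0.4994, 0.3534, 0.3106]
ee_rot: [0.001, 1.0, -0.015, -0.002]
contact_force: [0.2, 0.9, 0.1]
width: 0.0855
gripper_force: 0.0
```

servo_tool([
  {"dp": [0, 0, -0.15], "delta_rot": [0, 0, 0], "fingers": 1},
  {"dp": [0, 0, -0.2], "delta_rot": [0, 0, 0], "fingers": 1},
  {"dp": [0, 0, -0.2], "delta_rot": [0, 0, 0], "fingers": 1},
  {"dp": [0, 0, -0.1], "delta_rot": [0, 0, 0], "fingers": 1},
  {"dp": [0, 0, 0], "delta_rot": [0, 0, 0], "fingers": 1},
])

```text
clock: 23.15
position: [0.5006, 0.3542, 0.4462]
ee_rot: [-0.002, 1.0, -0.015, 0.004]
contact_force: [-0.7, 0.1, -0.3]
width: 0.0856
gripper_force: 0.0
```

```bash
python3 - <<'E'
from h import *
np.set_printoptions(precision=4,suppress=True,linewidth=150)
c=caps(1,"pics/w5.png");print(c[0,[3,7]]-B[[3,7]],c);s=readout.get_state();print(s["clock"],s["position"],s["contact_force"],s["width"])
E
```

```text
[-0.0034 -0.0035] [[  23.15      0.5057    0.4938    0.1602 1663.        0.4968    0.2139    0.1756 5105.        0.501     0.3545    0.3922]]
23.2 [0.5002 0.354  0.4435] [ 0.1336  0.3551 -1.53  ] 0.08578633411386521
```

View pics/w5.png

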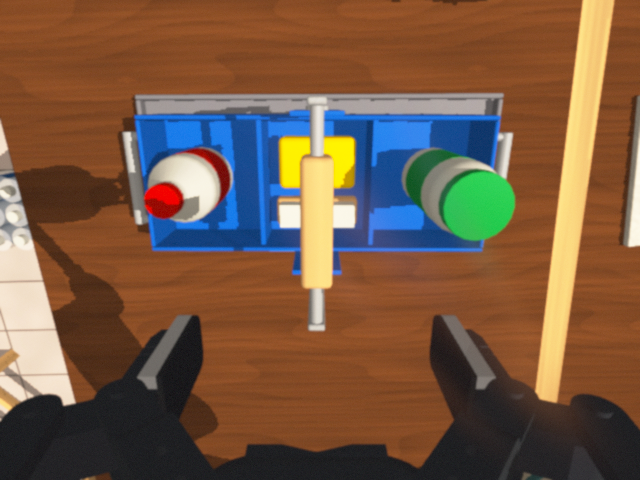

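The caddy stands flat in the tray with both caps 3.5 mm below their height on the dock, which fits the 4 mm lower floor. The rim is visible at (137-502, 95), the bail is upright at (317,215) and the gripper is clear.

```bash
python3 -c "
from rig import manip; print(manip.sign_off())"
```

```text
the job is handed in; nothing more can be done
None
```

The caddy was unclipped and its swing stopped, held still over the tray for over 4 s, then set down flat inside the rim, released and handed in at about 23 s of the 56 s allowed; no verdict was returned.

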